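# Set out the honing stone and hold the chisel level over it

### The job

Get ready to hone the chisel: lift the honing stone out of the steel tray and lay it gently, flat, on the middle of the cork mat (set it down, do not drop it). Then draw the chisel (of the three wood-handled tools in the leaning rack, the one with the flat steel cap on the end of its straight, thick handle) out of its hole, turn it level, and finish while still holding it so: level and still, the middle of its blade over the stone and the whole chisel raised at least 15 cm above the bench. Leave the other tools and everything else where they are.

Things in the scene. Friction and masses are not known exactly. Their poses are not given: they have to be found in the camera images.
- stone: Grey honing stone, a block 80 x 30 x 22 mm (x, y, z), lying flat in the tray. Origin: centre of its underside; z up, x along its length. About 120 g.
- tray: Open steel tray, outside 140 (x) x 170 (y) x 45 mm high, walls and floor 3 mm, fixed to the bench. Origin: centre of its underside; z up. The stone lies inside near its middle.
- mat: Cork mat, 120 (x) x 140 (y) x 6 mm thick, fixed to the bench. Origin: centre of its underside, so the stone's origin is 6 mm above it when laid on the mat; z up.
- rack: Fixed wooden rack: a board 270 mm wide (along y), 70 deep, 20 thick, its face sloping towards -x (the robot), on two end cheeks 105 mm high at y = +-128 mm. Three 20 mm square through holes at y = -85, 0, 85 mm, leaning 35 degrees (0.61 rad) from vertical towards -x, hold three tools in any order, blades hanging below the board. Origin: centre of its underside; z up.
- rack_face (a point): Middle of the rack's sloping face, at the middle hole's mouth (x = -10, z = 125 mm of the rack).
- chisel: Chisel, 110 g. Origin: shoulder at the handle's foot, resting on the rack's face. z runs along the tool to the handle's end, in the rack leaning 35 degrees from vertical towards the robot; draw it out along z. Handle: pale wood, straight, round, 25 to 26 mm thick, z = 0 to 88 mm; steel cap 27 mm thick to z = 100 mm. Balance point within 20 mm of the shoulder.
- chisel_tip (a point): End of the chisel's blade (z = -110 mm of the chisel). Below the shoulder: brass ferrule 16 mm thick (2 mm loose all round in the hole) to z = -22 mm, then the flat steel blade, 14 mm wide (y), 4 mm thick. Drawn about 115 mm along its axis, the chisel is clear of the rack.
- chisel_blade (a point): Middle of the chisel's blade (z = -65 mm of the chisel).
- awl: Hangs leaning towards the robot, bystander: leave alone. Awl with a short, bulbous wooden handle (36 to 38 mm thick, 54 mm long). Origin: its shoulder on the rack's face; z along the handle.
- file: Hangs leaning towards the robot, bystander: leave alone. File with a long, slim wooden handle (21 mm thick, 115 mm long, with a 26 mm collar at its foot). Origin: its shoulder on the rack's face; z along the handle.
- hammer: Hammer, 220 mm long, lying on the bench between the robot and the mat, roughly along y; bystander. Origin: under its middle.
- brush: Brush lying beyond the mat; bystander. Origin: under its middle.
- jar: Brown glass jar, 70 mm in diameter, 100 mm high, beyond the tray; bystander. Origin: centre of its underside.
- tin: Flat dark tin, 72 mm in diameter, 24 mm high, beyond the mat; bystander. Origin: centre of its underside.
- heel: Black rubber heel block, about 90 x 55 x 22 mm, beyond the rack; bystander. Origin: on its underside.
There are look-alikes about, which are no part of the job. There is more than one size of the stone; the one meant has the size given above.

How it is judged:
By the outcome, as a careful person would: the job done as asked, in the order asked, and still so for the second after the job is handed in, while the arm keeps its last pose, push and grip.
It also fails if it takes over 51 s, if anything falls off the work surface, if the arm or the gripper's body presses on something with over 40 N, if the wrist force passes 120 N, or if a joint passes its speed limit or range.

### The arm

A 7-joint arm with a two-finger parallel gripper is mounted at the origin on the work surface. World frame = base frame: x ahead of the robot, y to its left, z up, the work surface at z = 0. Lengths are in m, angles in rad, forces in N, time in s.
With the tool pointing down it reaches from about 0.4 to 0.875 m from the base axis. Payload 19.3 kg.
Tool frame: the origin (TCP) lies on the centre line of the jaws, within the pads' length; the fingertips stand 8 mm ahead of it and the grasp point (between the pads) lies 11 mm behind it; z points along the fingers, y is the line along which they close (so a half turn about z gives the same grasp; the last joint's range is limited). The gripper opens to 85 mm and grips with 20 to 120 N. Pads are 22 mm wide; open, the fingers measure 114 mm over their backs; the gripper's body (76 mm by 85 mm) begins 54 mm behind the grasp point. The pads swing forward as they close: fully open they stand 13 mm farther back than shut.
Start: joints at [-1.348, 0.521, -0.036, 1.599, 0.021, 1.021, -0.113], TCP at [0.18, 0.598, 0.239] pointing down, gripper open.
Joint ranges: [-2.91, 2.91], [-0.3, 2.13], [-1.5, 1.42], [0.17, 2.43], [-1.26, 4.41], [0.16, 1.93], [-2.52, 2.52]. Speed limits (rad/s): [1.89, 1.89, 2.39, 2.39, 3.01, 3.01, 3.01].

### API

Orientations are given as a unit quaternion [w, x, y, z].
In Python, from station import robot gives the robot as it stands.
- The arm moves only by the tool carry_out, never from a script. Its argument "moves" is a list that holds one entry, the list of rows, each a list of 4 numbers: the shift along the tool's x, y, z in mm, then the turn about the tool's z in rad. In form: [[[dx, dy, dz, turn], ...]]. A call has 1 to 5 rows; each row is the pose to reach, as a shift and turn from the pose commanded when the call began, along the tool's axes at that moment; what a row does not reach only later rows make up. A row lasts 1/10 s, in which the tool goes at most 50 mm and 8.59 degrees, less where a joint would pass 70% of its speed; a pose out of reach is approached as far as the arm can. A call with a gripper value outside its range is refused whole. "grip" is the opening, from 0 (shut) to 1 (fully open), set as the call begins (left out, the last holds). The fingers move at their own pace and stop on an object; the grip force is fixed at half the most. Time passes only in rows, so rows that repeat a pose let the fingers close. It gives the time, the measured TCP pose, the force, the opening and the grip force at its end, in the units of the state.
- robot.observe(): the state, without advancing time (a new reading comes with each control period).
- robot.read_camera(name): name is "scene" or "top" or "wrist"; returns a dict with "pixels" (480x640x3 uint8, red, green, blue), "intrinsics" (3x3 intrinsics, pixels), "rvec" (rotation vector, rad) and "tvec" (3), from world to camera coordinates, as OpenCV has them; the wrist camera has in their place "T_tool_cam" (4x4, takes a point from camera to tool coordinates, whose origin is the TCP and whose axes are the flange's). Camera axes: x right, y down, z forward; pixel columns grow to the right and rows downward; lengths in m; the calibration is good to about 2 mm. A picture is of the moment at which its call begins: read the wrist's pose just before it. There is no depth.
- robot.finish_job(): hands the job in; it is judged then, once.
The state is a dict: "time": time; "joint_positions": joint angles; "dq": joint speeds; "tau": joint torques, N m; "position": TCP position; "ee_rot": TCP orientation; "contact_force": force on the tool from outside, world axes, zero at the start; "wrist_torque": the same for the moment, N m; "grip_width": finger opening in m; "grasp_force": force on a finger pad.
Only numpy, scipy, OpenCV 4.12 (cv2) and the standard library are available. Lean on these libraries where they do the work, as an engineer would, in place of code of your own. Each camera call takes 0.05 s, during which the arm holds its last target. There are 200 camera calls.

## Working session

There is one attempt and no reset: what is moved stays moved. The work goes in short steps, Python scripts to look and compute and a tool call to move; the robot and the scene stay as the last step left them, time stands still between calls to the robot, and variables do not carry over. Pictures are saved under pics/ and viewed, at most 10 in all, crops included, and the job is handed in when it is done.

Besides the shell and the picture viewer there is one more tool, called after "Call:" by a JSON object that holds its "fn" and its "kwargs", one argument or row to a line. carry_out: Moves the arm, as the interface text tells. Its arguments: {"type":"object","properties":{"moves":{"type":"array","items":{"type":"array","items":{"type":"array","items":{"type":"number"}}}},"grip":{"type":"number"}},"required":["moves"]}

```bash
ls; mkdir -p pics; cat > h.py <<'E'
import numpy as np, cv2
from station import robot
def cam(n):
    s=robot.observe(); c=robot.read_camera(n); return s,c
def save(c,f,box=None,k=1):
    p=c["pixels"]
    if box: x0,y0,x1,y1=box; p=p[y0:y1,x0:x1]
    p=cv2.resize(p,None,fx=k,fy=k,interpolation=cv2.INTER_CUBIC)
    cv2.imwrite(f,p[:,:,::-1])
E
python3 - <<'E'
from h import *
import pickle
s,c=cam("scene"); save(c,"pics/scene.png")
s,t=cam("top"); save(t,"pics/top.png")
pickle.dump((c,t),open("c.pkl","wb"))
print(s)
for c in(c,t):
    R=cv2.Rodrigues(np.array(c["rvec"]))[0]; print(-R.T@np.array(c["tvec"]).ravel(), R, c["intrinsics"])
E
```

```text
pics
{'time': 0.05, 'joint_positions': array([-1.34819231,  0.5220158 , -0.03637728,  1.59999635,  0.02120552,
        1.02111469, -0.11284144]), 'dq': array([-0.00081058, -0.00295393, -0.00127822, -0.0010839 , -0.0023373 ,
       -0.00141897, -0.00167682]), 'tau': array([ 4.40589458e-03, -9.29440498e+01,  1.98674060e+00, -3.70971215e+01,
        1.81394722e-02,  5.29768542e-03, -4.05837284e-05]), 'position': array([0.18031203, 0.59807928, 0.23872823]), 'ee_rot': array([-5.27725341e-05,  1.45882273e-01,  9.89301790e-01, -5.72132991e-04]), 'contact_force': array([-0.45254206,  0.42938777, -0.24285411]), 'wrist_torque': array([-0.00824057, -0.0250615 ,  0.00206034]), 'grasp_force': 0.0, 'grip_width': 0.08546262816522006}
[0.90019396 0.46039591 1.12976695] [[-0.80785922  0.589322    0.00794063]
 [ 0.51286466  0.70956023 -0.48321229]
 [-0.29040198 -0.38629504 -0.87546721]] [[470.30970608   0.         308.64071732]
 [  0.         470.30970608 242.4649751 ]
 [  0.           0.           1.        ]]
[ 0.41018429 -0.02042372  1.0010104 ] [[-0.01333691 -0.99982909 -0.01280291]
 [-0.98858477  0.01510649 -0.14990645]
 [ 0.15007424  0.01065748 -0.98861729]] [[435.98165231   0.         313.57245376]
 [  0.         435.98165231 237.21408477]
 [  0.           0.           1.        ]]
```

View pics/scene.png

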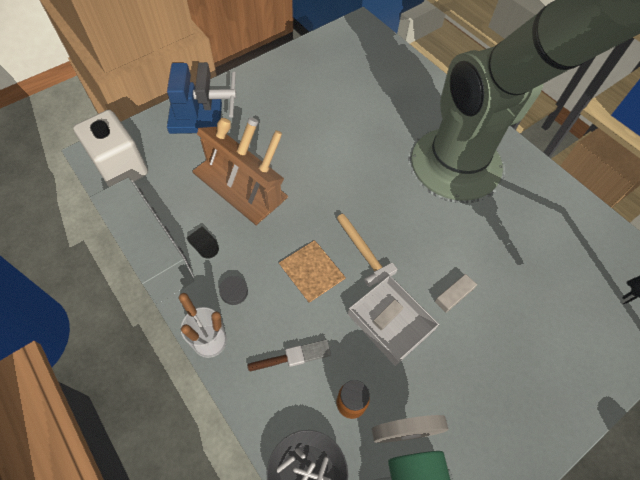

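View pics/top.png

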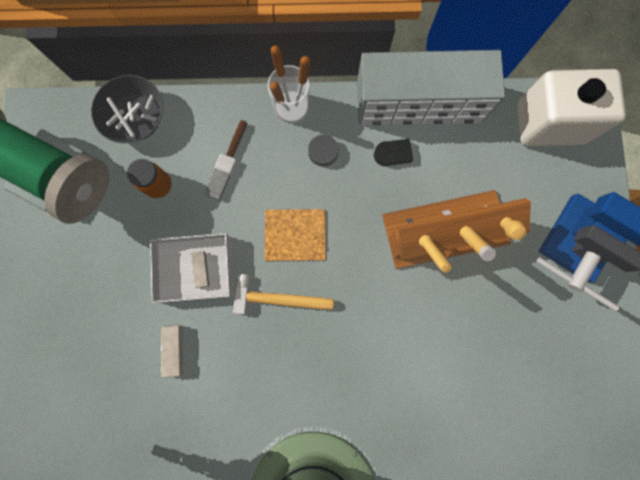

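Scene picture:
- The stone candidates are the small block in the tray at (388,313) and a larger block on the bench at (455,290). The description puts the stone in the tray.
- The rack tools are at (223,128), short and bulbous (awl), (248,135), with a grey cap (chisel candidate), and (271,150), long and slim (file).

Top picture: stone (200,269), mat (296,235), capped handle (477,242). I'll check these in one close crop.

```bash
python3 - <<'E'
import pickle,cv2,numpy as np
c,t=pickle.load(open("c.pkl","rb"))
a=cv2.resize(c["pixels"][100:230,185:295],None,fx=4,fy=4,interpolation=cv2.INTER_CUBIC)[:520]
b=cv2.resize(t["pixels"][180:280,380:540],(352,220),interpolation=cv2.INTER_CUBIC)
d=cv2.resize(t["pixels"][200:310,140:340],(352,194),interpolation=cv2.INTER_CUBIC)
im=np.zeros((520,792,3),np.uint8); im[:,:440]=a; im[:220,440:]=b; im[230:424,440:]=d
cv2.imwrite("pics/crop.png",im[:,:,::-1])
E
```

```text
(no output)
```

View pics/crop.png

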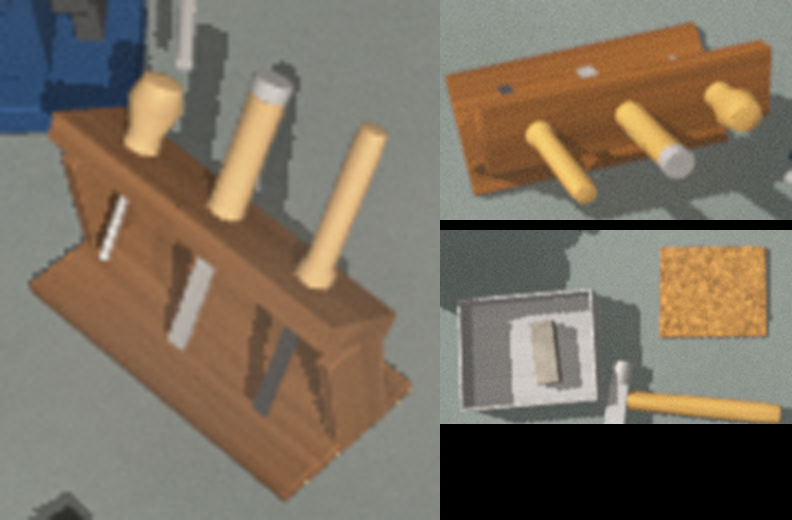

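The crop confirms that the middle tool is the chisel: thick straight handle, grey flat cap, flat blade. The stone is the tray block at about (200,269) in the top view. Next I measure.

```bash
cat >> h.py <<'E'
def ray(c,u,v):
    K=c["intrinsics"]; R=cv2.Rodrigues(np.array(c["rvec"]))[0]; o=-R.T@np.array(c["tvec"]).ravel()
    return o, R.T@np.linalg.solve(K,[u,v,1.])
def onz(c,u,v,z):
    o,d=ray(c,u,v); return o+d*(z-o[2])/d[2]
def proj(c,P):
    return cv2.projectPoints(np.atleast_2d(P).astype(float),np.array(c["rvec"]),np.array(c["tvec"]),c["intrinsics"],None)[0].reshape(-1,2)
E
python3 - <<'E'
from h import *
import pickle
from scipy.optimize import least_squares
c,t=pickle.load(open("c.pkl","rb")); np.set_printoptions(precision=4,suppress=True)
# mat by colour
for k,im,bx in(("scene",c,(270,235,350,305)),("top",t,(255,195,335,270))):
    x0,y0,x1,y1=bx; hsv=cv2.cvtColor(im["pixels"][y0:y1,x0:x1],cv2.COLOR_RGB2HSV)
    m=((hsv[...,1]>110)&(hsv[...,2]>100)).astype(np.uint8); n,l,st,ce=cv2.connectedComponentsWithStats(m)
    i=1+np.argmax(st[1:,4]); pts=np.argwhere(l==i)[:,::-1]+[x0,y0]
    w=np.array([onz(im,u,v,.006)[:2] for u,v in pts],np.float32); print(k,"mat",w.mean(0),cv2.minAreaRect(w))
f=lambda u,v:((u-440)/1.76+140,(v-230)/1.76+200)
print("tray",[onz(t,*f(*p),.045)[:2] for p in((459,301),(592,290),(600,399),(464,410))])
# stone top face in the scene/top: bright pale colour, print minAreaRect
print("stone",[onz(t,*f(*p),.025)[:2] for p in((531,322),(552,320),(562,381),(539,386),(546,352))], onz(c,388,312,.025))
g=lambda u,v:((u-440)/2.2+380,v/2.2+180)
obs=[(c,(242,154),0),(c,(253,121),.1),(t,g(630,112),0),(t,g(678,163),.1),(c,(229.5,186),-.11)]
L=np.radians(35)
def P(q,s): a=np.array([-np.sin(L)*np.cos(q[3]),-np.sin(L)*np.sin(q[3]),np.cos(L)]); return np.array(q[:3])+s*a
r=least_squares(lambda q:np.concatenate([proj(k,P(q,s))[0]-p for k,p,s in obs]),[.5,-.35,.125,0])
print("chisel",r.x,r.fun)
# rack: base corners from scene
E
```

```text
scene mat [0.5708 0.0375] ((0.5701634287834167, 0.03594627231359482), (0.13839855790138245, 0.11767927557229996), 89.56256103515625)
top mat [0.5679 0.0344] ((0.5681461095809937, 0.033708665519952774), (0.11848090589046478, 0.13779884576797485), 0.19408464431762695)
tray [array([0.5538, 0.3524]), array([0.5653, 0.1839]), array([0.4285, 0.1717]), array([0.4173, 0.3403])]
stone [array([0.5281, 0.2661]), array([0.5303, 0.2391]), array([0.4522, 0.2244]), array([0.4463, 0.2535]), array([0.4893, 0.2457])] [0.4902 0.2478 0.025 ]
chisel [ 0.5508 -0.3207  0.1177  0.2075] [-1.2491 -0.6823 -0.2143 -0.4906 -1.2914  0.8602  0.0718  0.4713 -0.9366
  0.542 ]
```

Measurements are consistent:

| Item | Position / yaw | Check |
|---|---|---|
| Stone | (0.489, 0.246), yaw 0.17 | Both cameras agree |
| Mat | (0.569, 0.035), yaw 0 | Measured 118 x 138 mm, given 120 x 140 mm |
| Chisel shoulder | (0.551, -0.321), z 0.118, yaw 0.21 | Expected z 0.125 |

I start the first reach, to above the stone.

Call:
{"fn": "carry_out", "kwargs": {
  "moves": [
    [[-40,-25,4,-0.1],[-79,-50,8,-0.2],[-119,-74,12,-0.3],[-159,-99,16,-0.4],[-198,-124,20,-0.46]]
  ],
  "grip": 0.65
}}

```text
time: 0.6
position: [0.3352, 0.4208, 0.219]
ee_rot: [-0.0, -0.086, 0.996, -0.0]
contact_force: [-0.3, 0.2, -0.1]
grip_width: 0.0553
grasp_force: 0.0
```

```bash
cat >> h.py <<'E'
from scipy.spatial.transform import Rotation as Ro
def Rt(s): q=s["ee_rot"]; return Ro.from_quat([q[1],q[2],q[3],q[0]]).as_matrix()
def togo(p,yaw=None):
    "tool-axis mm shift and turn to bring TCP to p with tool y heading yaw"
    s=robot.observe(); R=Rt(s); h=np.arctan2(R[1,1],R[0,1])
    print("t",round(s["time"],2),"pos",s["position"].round(4),"yhead",round(h,3),"F",s["contact_force"].round(1),"w",round(s["grip_width"],4),"g",round(s["grasp_force"],1))
    if p is not None: print("go",(R.T@(np.array(p)-s["position"])*1000).round(1), None if yaw is None else round(-((yaw-h+np.pi)%(2*np.pi)-np.pi),3))
E
python3 -c "
from h import *
togo([.489,.246,.18],1.739)"
```

```text
t 0.6 pos [0.3352 0.4208 0.219 ] yhead 1.742 F [-0.3  0.2 -0.1] w 0.0553 g 0.0
go [-121.8 -198.4   39. ] 0.003
```

Call:
{"fn": "carry_out", "kwargs": {
  "moves": [
    [[-24,-40,8,0],[-49,-79,16,0],[-73,-119,24,0],[-98,-159,32,0],[-122,-198,39,0]]
  ]
}}

```text
time: 1.1
position: [0.4884, 0.2458, 0.1798]
ee_rot: [-0.0, -0.083, 0.997, -0.0]
contact_force: [0.9, 0.8, 0.6]
grip_width: 0.0557
grasp_force: 0.0
```

```bash
python3 -c "
from h import *
togo([.489,.246,.18],1.739)
s,c=cam('wrist'); save(c,'pics/w1.png'); print(c['T_tool_cam'],c['intrinsics'])
import pickle; pickle.dump((s,c),open('w1.pkl','wb'))"
```

```text
t 1.1 pos [0.4884 0.2458 0.1798] yhead 1.738 F [0.9 0.8 0.6] w 0.0557 g 0.0
go [-0.6  0.1 -0.2] -0.001
[[ 1.13647407e-03 -9.63548697e-01 -2.67530590e-01  6.74851305e-02]
 [ 9.99999233e-01  9.63444163e-04  7.78033758e-04  3.39094225e-05]
 [-4.91922628e-04 -2.67531269e-01  9.63549053e-01 -1.33827947e-01]
 [ 0.00000000e+00  0.00000000e+00  0.00000000e+00  1.00000000e+00]] [[336.23039686   0.         321.7094729 ]
 [  0.         336.23039686 239.25565405]
 [  0.           0.           1.        ]]
```

View pics/w1.png

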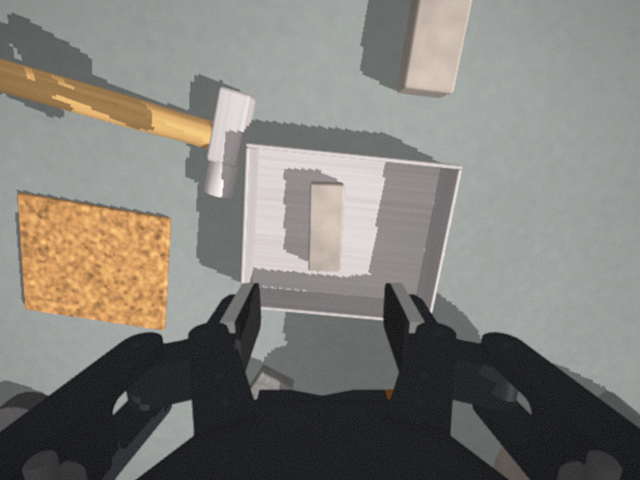

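The wrist view shows the stone's top face with corners (311,183), (343,183), (340,271), (309,271), and the mat with corners (19,192), (170,217), (164,328), (25,308).

```bash
cat >> h.py <<'E'
def wonz(s,c,u,v,z):
    T=np.eye(4); T[:3,:3]=Rt(s); T[:3,3]=s["position"]; M=T@c["T_tool_cam"]
    o=M[:3,3]; d=M[:3,:3]@np.linalg.solve(c["intrinsics"],[u,v,1.]); return o+d*(z-o[2])/d[2]
E
python3 -c "
from h import *
import pickle; s,c=pickle.load(open('w1.pkl','rb'))
for pts,z in(([(311,183),(343,183),(340,271),(309,271)],.025),([(19,192),(170,217),(164,328),(25,308)],.006)):
    w=np.array([wonz(s,c,*p,z)[:2] for p in pts]); print(w.round(4).tolist(),w.mean(0),cv2.minAreaRect(w.astype(np.float32)))
    m=(w[2]+w[3]-w[0]-w[1]); print('yaw',np.arctan2(m[1],m[0]))
togo([.489,.246,.014],1.739)
"
```

```text
[[0.4533, 0.2308], [0.4488, 0.2577], [0.5277, 0.2697], [0.5325, 0.2417]] [0.49056899 0.2499602 ] ((0.4906150698661804, 0.24968494474887848), (0.08035612106323242, 0.028359783813357353), 8.64124584197998)
yaw 0.1438310998392605
[[0.5081, -0.0312], [0.5084, 0.1059], [0.6261, 0.1055], [0.6268, -0.0334]] [0.56734919 0.0367266 ] ((0.5676067471504211, 0.0362895242869854), (0.13903288543224335, 0.11865054816007614), 89.86390686035156)
yaw -0.011030439146299443
t 1.15 pos [0.4928 0.2387 0.1788] yhead 1.731 F [  2.4 -11.1  -1.8] w 0.0555 g 0.0
go [  2.6   8.5 164.8] -0.008
```

Call:
{"fn": "carry_out", "kwargs": {
  "moves": [
    [[-2,3,20,0.02],[-2,3,60,0.02],[-2,3,100,0.02],[-2,3,130,0.02],[-2,3,135,0.02]]
  ]
}}

```text
time: 1.65
position: [0.4871, 0.25, 0.0422]
ee_rot: [-0.002, -0.074, 0.997, -0.001]
contact_force: [-0.6, -0.5, 0.5]
grip_width: 0.0559
grasp_force: 0.0
```

```bash
python3 -c "
from h import *
togo([.4905,.249,.014],1.72)
"
```

```text
t 1.65 pos [0.4871 0.25   0.0422] yhead 1.718 F [-0.6 -0.5  0.5] w 0.0559 g 0.0
go [-3.4 -1.4 28.2] -0.002
```

Call:
{"fn": "carry_out", "kwargs": {
  "moves": [
    [[-3,-1,12,0],[-3,-1,22,0],[-3,-1,29,0],[-3,-1,29,0],[-3,-1,29,0]]
  ]
}}

```text
time: 2.15
position: [0.4922, 0.2504, 0.0167]
ee_rot: [0.0, -0.073, 0.997, 0.0]
contact_force: [0.6, -0.4, 0.5]
grip_width: 0.0554
grasp_force: 0.0
```

Call:
{"fn": "carry_out", "kwargs": {
  "moves": [
    [[0,0,0,0],[0,0,0,0],[0,0,0,0],[0,0,0,0],[0,0,0,0]]
  ],
  "grip": 0
}}

```text
time: 2.65
position: [0.4923, 0.2504, 0.017]
ee_rot: [0.0, -0.074, 0.997, 0.0]
contact_force: [-2.6, -0.9, 8.7]
grip_width: 0.0285
grasp_force: 59.9
```

```bash
python3 -c "
from h import *
togo([.568,.036,.10],1.571)
"
```

```text
t 2.65 pos [0.4923 0.2504 0.017 ] yhead 1.718 F [-2.6 -0.9  8.7] w 0.0285 g 59.9
go [ -43.5 -223.2  -83. ] 0.147
```

Call:
{"fn": "carry_out", "kwargs": {
  "moves": [
    [[0,0,-10,0],[0,0,-30,0],[0,0,-65,0],[0,0,-83,0],[0,0,-83,0]]
  ]
}}

```text
time: 3.15
position: [0.4933, 0.2509, 0.1023]
ee_rot: [0.002, -0.073, 0.997, 0.001]
contact_force: [-0.2, 0.9, -3.0]
grip_width: 0.0287
grasp_force: 59.5
```

Call:
{"fn": "carry_out", "kwargs": {
  "moves": [
    [[-6,-30,0,0.05],[-16,-75,0,0.1],[-26,-120,0,0.15],[-35,-165,0,0.15],[-42,-205,0,0.15]]
  ]
}}

```text
time: 3.65
position: [0.5638, 0.0513, 0.0989]
ee_rot: [-0.0, 0.002, 1.0, -0.0]
contact_force: [-0.0, -0.0, -1.2]
grip_width: 0.0286
grasp_force: 59.5
```

Call:
{"fn": "carry_out", "kwargs": {
  "moves": [
    [[0,0,10,0],[0,0,25,0],[0,0,40,0],[0,0,50,0],[0,0,50,0]]
  ]
}}

```text
time: 4.15
position: [0.5624, 0.0545, 0.0474]
ee_rot: [-0.001, 0.001, 1.0, -0.0]
contact_force: [-0.7, 0.5, -0.6]
grip_width: 0.0285
grasp_force: 59.6
```

```bash
python3 -c "
from h import *
togo([.569,.036,.024],1.571)
"
```

```text
t 4.15 pos [0.5624 0.0545 0.0474] yhead 1.569 F [-0.7  0.5 -0.6] w 0.0285 g 59.6
go [ -6.7 -18.5  23.4] -0.002
```

Weight reads about 1.2 N, which matches the stone. Now I lower it slowly.

Call:
{"fn": "carry_out", "kwargs": {
  "moves": [
    [[-4,-10,5,0],[-7,-18,10,0],[-7,-18,16,0],[-7,-18,20,0],[-7,-18,23,0]]
  ]
}}

```text
time: 4.65
position: [0.5704, 0.0358, 0.0259]
ee_rot: [-0.0, 0.001, 1.0, 0.0]
contact_force: [-0.2, 0.2, -0.9]
grip_width: 0.0285
grasp_force: 59.6
```

Call:
{"fn": "carry_out", "kwargs": {
  "moves": [
    [[0,0,0,0],[0,0,1,0],[0,0,2,0],[0,0,3,0],[0,0,3,0]]
  ]
}}

```text
time: 5.15
position: [0.5705, 0.0357, 0.0233]
ee_rot: [-0.0, 0.001, 1.0, -0.0]
contact_force: [0.0, 0.4, -0.4]
grip_width: 0.0284
grasp_force: 59.6
```

```bash
python3 -c "
from h import *
togo([.569,.036,.020],1.571)
"
```

```text
t 5.15 pos [0.5705 0.0357 0.0233] yhead 1.568 F [ 0.   0.4 -0.4] w 0.0284 g 59.6
go [1.5 0.3 3.3] -0.003
```

Call:
{"fn": "carry_out", "kwargs": {
  "moves": [
    [[0,0,1,0],[0,0,1.5,0],[0,0,2,0],[0,0,2.5,0],[0,0,2.5,0]]
  ]
}}

```text
time: 5.65
position: [0.5706, 0.0356, 0.0207]
ee_rot: [-0.0, 0.001, 1.0, -0.0]
contact_force: [-0.6, -0.8, -1.6]
grip_width: 0.0287
grasp_force: 59.6
```

Call:
{"fn": "carry_out", "kwargs": {
  "moves": [
    [[0,0,0.5,0],[0,0,0.5,0],[0,0,1,0],[0,0,1,0],[0,0,1,0]]
  ]
}}

```text
time: 6.15
position: [0.5706, 0.0357, 0.0201]
ee_rot: [0.0, 0.001, 1.0, -0.0]
contact_force: [-1.8, -0.8, 5.9]
grip_width: 0.0284
grasp_force: 60.4
```

Contact felt at 6 N; release and lift.

Call:
{"fn": "carry_out", "kwargs": {
  "moves": [
    [[0,0,0,0],[0,0,0,0],[0,0,0,0],[0,0,-6,0],[0,0,-30,0]]
  ],
  "grip": 0.65
}}

```text
time: 6.65
position: [0.5693, 0.0356, 0.0487]
ee_rot: [-0.002, 0.001, 1.0, -0.0]
contact_force: [0.5, 0.5, 0.0]
grip_width: 0.0555
grasp_force: 0.0
```

Call:
{"fn": "carry_out", "kwargs": {
  "moves": [
    [[0,0,-45,0],[0,0,-90,0],[0,0,-135,0],[0,0,-180,0],[0,0,-225,0]]
  ]
}}

```text
time: 7.15
position: [0.5701, 0.0356, 0.2774]
ee_rot: [0.0, 0.001, 1.0, 0.0]
contact_force: [0.2, 1.0, 0.3]
grip_width: 0.0558
grasp_force: 0.0
```

```bash
python3 -c "
from h import *
s,c=cam('top'); save(c,'pics/top2.png',(140,190,340,340),3)
togo([.48,-.33,.33],1.778)
"
```

```text
t 7.2 pos [0.5726 0.0358 0.2845] yhead 1.568 F [1.7 0.9 9.1] w 0.0556 g 0.0
go [  91.  -366.   -46.9] -0.21
```

View pics/top2.png

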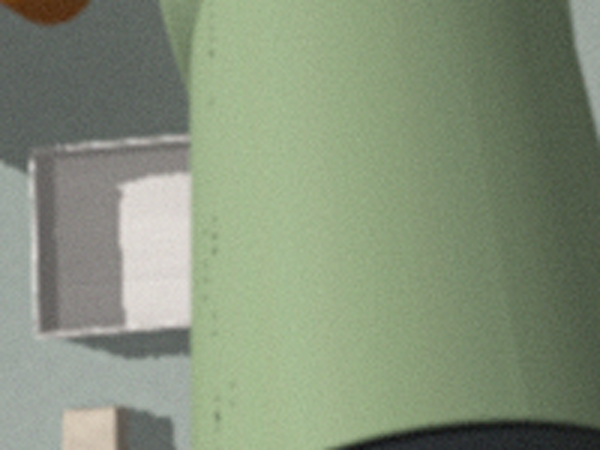

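The arm hides the mat (only the empty tray is visible at (110,240)). I'll check the stone from the next pose.

Call:
{"fn": "carry_out", "kwargs": {
  "moves": [
    [[8,-30,-8,-0.05],[19,-75,-18,-0.1],[30,-120,-28,-0.15],[41,-165,-38,-0.2],[52,-210,-50,-0.21]]
  ]
}}

```text
time: 7.7
position: [0.5169, -0.1759, 0.3256]
ee_rot: [0.0, -0.104, 0.995, -0.0]
contact_force: [1.2, -0.4, 0.1]
grip_width: 0.0554
grasp_force: 0.0
```

```bash
python3 -c "
from h import *
togo([.48,-.33,.33],1.778)
"
```

```text
t 7.7 pos [ 0.5169 -0.1759  0.3256] yhead 1.78 F [ 1.2 -0.4  0.1] w 0.0554 g 0.0
go [  68.2 -143.1   -4.4] 0.002
```

Call:
{"fn": "carry_out", "kwargs": {
  "moves": [
    [[20,-43,0,0],[40,-86,0,0],[60,-125,0,0],[68,-142,0,0],[68,-142,0,0]]
  ]
}}

```text
time: 8.2
position: [0.479, -0.3301, 0.325]
ee_rot: [-0.0, -0.101, 0.995, -0.0]
contact_force: [-0.3, 0.7, -0.0]
grip_width: 0.0552
grasp_force: 0.0
```

```bash
python3 -c "
from h import *
import pickle
togo([.48,-.33,.33],1.778)
s,c=cam('wrist'); pickle.dump((s,c),open('w2.pkl','wb'))
t=cam('top')[1]; sc=cam('scene')[1]
k=lambda p,f:cv2.resize(p,None,fx=f,fy=f,interpolation=cv2.INTER_CUBIC)
im=np.zeros((600,800,3),np.uint8)
im[:480,:640]=c['pixels']; im[480:600,0:160]=k(t['pixels'][205:265,255:335],2); im[480:600,200:360]=k(sc['pixels'][240:300,275:355],2)
cv2.imwrite('pics/w2.png',im[...,::-1])
"
```

```text
t 8.2 pos [ 0.479  -0.3301  0.325 ] yhead 1.774 F [-0.3  0.7 -0. ] w 0.0552 g 0.0
go [-1.  -0.1 -5. ] -0.004
```

View pics/w2.png

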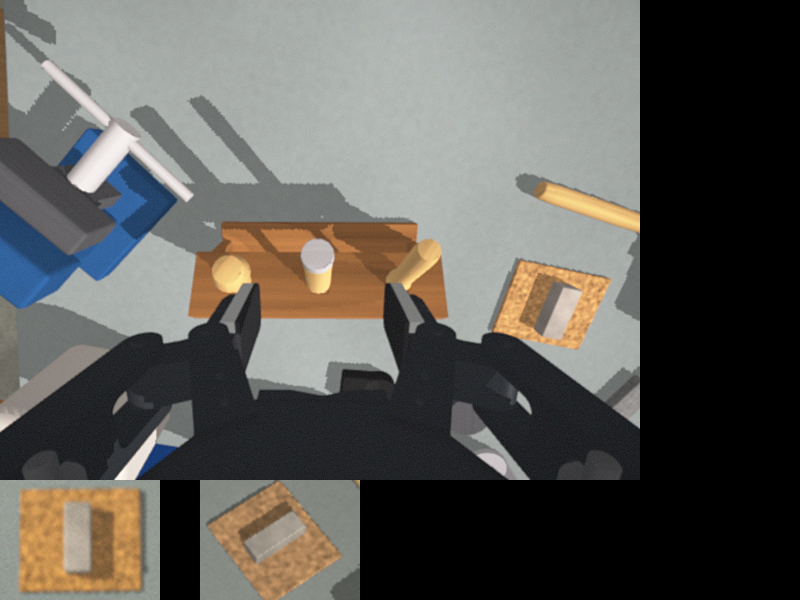

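The stone lies flat in the middle of the mat (mosaic insets). In the wrist view:
- The chisel's cap centre is at (317.5,254) and its shoulder at (319,291).
- The board's upper edge runs (190,317) to (447,317), and its front edge (198,252) to (445,252).

```bash
python3 -c "
from h import *
import pickle; s,c=pickle.load(open('w2.pkl','rb'))
for n,p,z in(('cap',(317.5,253.5),.207),('shoulder',(319,290),.125),('upL',(447,317),.145),('upR',(190,317),.145),('frL',(445,252),.105),('frR',(198,252),.105)):
    print(n,wonz(s,c,*p,z).round(4))
"
```

```text
cap [ 0.4934 -0.3304  0.207 ]
shoulder [ 0.5596 -0.3163  0.125 ]
upL [ 0.5536 -0.1822  0.145 ]
upR [ 0.6075 -0.4426  0.145 ]
frL [ 0.4957 -0.1876  0.105 ]
frR [ 0.551  -0.4546  0.105 ]
```

Rack check: the upper edge measures 266 mm (given 270), the face centre is (0.552, -0.317, 0.125), and the predicted cap position agrees within 3 mm. I'll grasp the handle 60 mm up from the shoulder.

Call:
{"fn": "carry_out", "kwargs": {
  "moves": [
    [[-12,-1,20,0],[-26,-2,50,0],[-38,-3,75,0],[-38,-3,85,0],[-38,-3,85,0]]
  ]
}}

```text
time: 8.85
position: [0.5181, -0.3212, 0.2389]
ee_rot: [-0.001, -0.104, 0.995, 0.001]
contact_force: [0.1, -0.5, -0.4]
grip_width: 0.0554
grasp_force: 0.0
```

Call:
{"fn": "carry_out", "kwargs": {
  "moves": [
    [[0,0,20,0],[0,0,45,0],[0,0,68,0],[0,0,78,0],[0,0,78,0]]
  ]
}}

```text
time: 9.35
position: [0.5181, -0.3222, 0.162]
ee_rot: [-0.0, -0.103, 0.995, 0.0]
contact_force: [0.0, -1.1, 0.5]
grip_width: 0.0559
grasp_force: 0.0
```

```bash
python3 -c "
from h import *
togo([.5173,-.325,.163],1.775)
s,c=cam('wrist'); save(c,'pics/w3.png')
"
```

```text
t 9.35 pos [ 0.5181 -0.3222  0.162 ] yhead 1.778 F [ 0.  -1.1  0.5] w 0.0559 g 0.0
go [ 1.4 -2.6 -1. ] 0.003
```

View pics/w3.png

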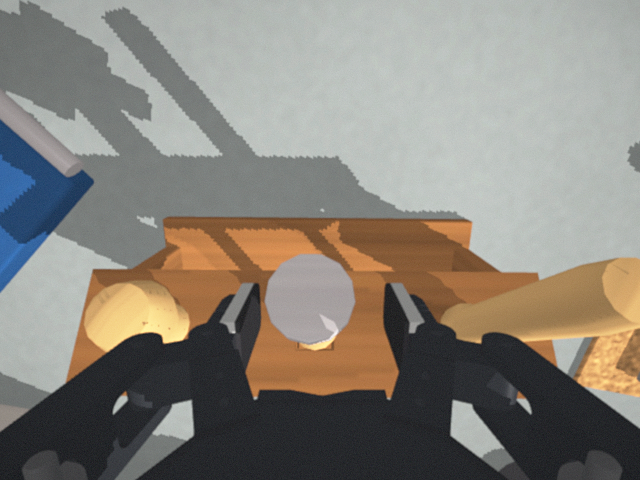

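The view shows the cap at (310,298) between the fingers (inner edges 258 and 386), about 2.5 mm off centre towards tool -y. The awl and file are clear. I shift and close.

Call:
{"fn": "carry_out", "kwargs": {
  "moves": [
    [[0,-2.5,0,0],[0,-2.5,0,0],[0,-2.5,0,0]]
  ]
}}

```text
time: 9.7
position: [0.5192, -0.325, 0.1626]
ee_rot: [0.0, -0.103, 0.995, -0.0]
contact_force: [0.6, -0.7, 0.0]
grip_width: 0.0554
grasp_force: 0.0
```

Call:
{"fn": "carry_out", "kwargs": {
  "moves": [
    [[0,0,0,0],[0,0,0,0],[0,0,0,0],[0,0,0,0],[0,0,0,0]]
  ],
  "grip": 0
}}

```text
time: 10.2
position: [0.519, -0.3248, 0.162]
ee_rot: [0.0, -0.103, 0.995, -0.0]
contact_force: [-2.0, 0.0, 5.2]
grip_width: 0.0242
grasp_force: 58.3
```

```bash
python3 -c "
from h import *
togo(None)
"
```

```text
t 10.2 pos [ 0.519  -0.3248  0.162 ] yhead 1.778 F [-2.   0.   5.2] w 0.0242 g 58.3
```

Gripped (24 mm, 58 N). Drawing along the axis: tool +x 0.574 and -z 0.819 per mm.

Call:
{"fn": "carry_out", "kwargs": {
  "moves": [
    [[3,0,-4,0],[9,0,-12,0],[16,0,-23,0],[24,0,-34,0],[32,0,-46,0]]
  ]
}}

```text
time: 10.7
position: [0.4865, -0.3317, 0.2089]
ee_rot: [-0.0, -0.103, 0.995, -0.0]
contact_force: [-0.1, -0.6, -0.4]
grip_width: 0.0241
grasp_force: 59.1
```

Call:
{"fn": "carry_out", "kwargs": {
  "moves": [
    [[9,0,-13,0],[18,0,-26,0],[27,0,-39,0],[36,0,-51,0],[40,0,-57,0]]
  ]
}}

```text
time: 11.2
position: [0.4477, -0.3401, 0.2663]
ee_rot: [0.0, -0.103, 0.995, -0.0]
contact_force: [0.8, 0.1, 0.3]
grip_width: 0.0244
grasp_force: 59.1
```

```bash
python3 -c "
from h import *
togo(None)
s,c=cam('wrist'); t=cam('scene')[1]
im=np.zeros((600,800,3),np.uint8); im[:360,:480]=cv2.resize(c['pixels'],(480,360),interpolation=cv2.INTER_AREA)
im[:600,480:]=cv2.resize(t['pixels'][90:240,190:270],(320,600),interpolation=cv2.INTER_CUBIC)
cv2.imwrite('pics/d1.png',im[...,::-1])
"
```

```text
t 11.2 pos [ 0.4477 -0.3401  0.2663] yhead 1.777 F [0.8 0.1 0.3] w 0.0244 g 59.1
```

View pics/d1.png

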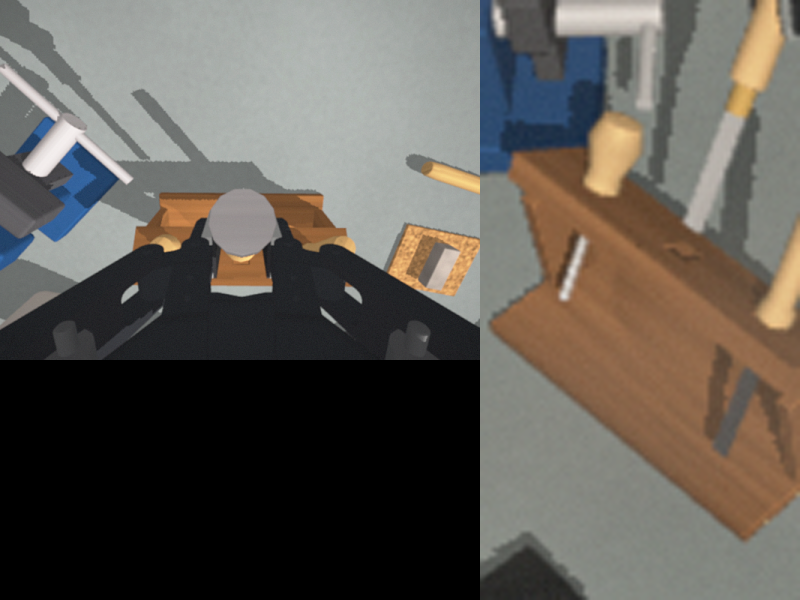

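The chisel is out. The scene crop shows the tip free at (690,225), above the hole at (682,250), with the blade straight.

The moves keep the tool vertical, so I'll level the chisel by pivoting it in the grip. The blade's underside will bear on the fixed rack board's upper edge while the handle is brought down around it.

Call:
{"fn": "carry_out", "kwargs": {
  "moves": [
    [[-5,0,-15,0],[-20,0,-28,0],[-40,0,-28,0],[-58,0,-28,0],[-66,0,-28,0]]
  ]
}}

```text
time: 11.8
position: [0.5146, -0.3248, 0.2919]
ee_rot: [-0.0, -0.104, 0.995, 0.0]
contact_force: [-1.4, 0.9, -2.1]
grip_width: 0.0242
grasp_force: 58.9
```

Call:
{"fn": "carry_out", "kwargs": {
  "moves": [
    [[0,0,8,0],[0,0,20,0],[0,0,30,0],[0,0,35,0],[0,0,35,0]]
  ]
}}

```text
time: 12.3
position: [0.5124, -0.326, 0.2569]
ee_rot: [-0.001, -0.103, 0.995, 0.0]
contact_force: [-0.5, -0.8, -0.7]
grip_width: 0.0241
grasp_force: 58.9
```

```bash
cat > lev.py <<'E'
from h import *
togo(None)
s=robot.observe(); e=np.array([.5806,-.3124,.145]); X=np.array([.979,.2026,0])
d=s["position"]-e; g=np.array([d@X,d[2]+.011])*1000; print("G",g, "lat",d@[-.2026,.979,0])
for th in range(35,97,3):
    a=np.radians(th); w=145*np.array([-np.sin(a),np.cos(a)])+2*np.array([np.cos(a),np.sin(a)])
    print(th,(-(w-g)).round(0))
E
python3 lev.py
```

```text
t 12.3 pos [ 0.5124 -0.326   0.2569] yhead 1.777 F [-0.5 -0.8 -0.7] w 0.0241 g 58.9
G [-69.51961574 122.86216076] lat 0.0005353132451662425
35 [12.  3.]
38 [18.  7.]
41 [24. 12.]
44 [30. 17.]
47 [35. 23.]
50 [40. 28.]
53 [45. 34.]
56 [50. 40.]
59 [54. 46.]
62 [58. 53.]
65 [61. 60.]
68 [64. 67.]
71 [67. 74.]
74 [69. 81.]
77 [71. 88.]
80 [73. 96.]
83 [ 74. 103.]
86 [ 75. 111.]
89 [ 75. 118.]
92 [ 75. 126.]
95 [ 75. 134.]
```

Call:
{"fn": "carry_out", "kwargs": {
  "moves": [
    [[7,0,1,0],[12,0,3,0],[18,0,7,0],[24,0,12,0],[30,0,17,0]]
  ]
}}

```text
time: 12.8
position: [0.4834, -0.3323, 0.2407]
ee_rot: [0.0, -0.103, 0.995, -0.0]
contact_force: [2.6, -0.0, 1.8]
grip_width: 0.0241
grasp_force: 58.6
```

Call:
{"fn": "carry_out", "kwargs": {
  "moves": [
    [[5,0,6,0],[10,0,11,0],[15,0,17,0],[20,0,23,0],[20,0,23,0]]
  ]
}}

```text
time: 13.3
position: [0.4633, -0.3363, 0.2169]
ee_rot: [-0.0, -0.103, 0.995, 0.0]
contact_force: [0.9, 0.1, 1.5]
grip_width: 0.0243
grasp_force: 58.9
```

```bash
python3 lev.py | head -3;  python3 -c "
from h import *
c=cam('wrist')[1]; t=cam('scene')[1]
im=np.zeros((600,800,3),np.uint8); im[:360,:480]=cv2.resize(c['pixels'],(480,360),interpolation=cv2.INTER_AREA)
im[:600,480:]=cv2.resize(t['pixels'][90:240,190:270],(320,600),interpolation=cv2.INTER_CUBIC)
cv2.imwrite('pics/d2.png',im[...,::-1])
"
```

```text
t 13.3 pos [ 0.4633 -0.3363  0.2169] yhead 1.777 F [0.9 0.1 1.5] w 0.0243 g 58.9
G [-119.63866462   82.94622614] lat 0.00040415896625044766
35 [-38. -37.]
```

View pics/d2.png

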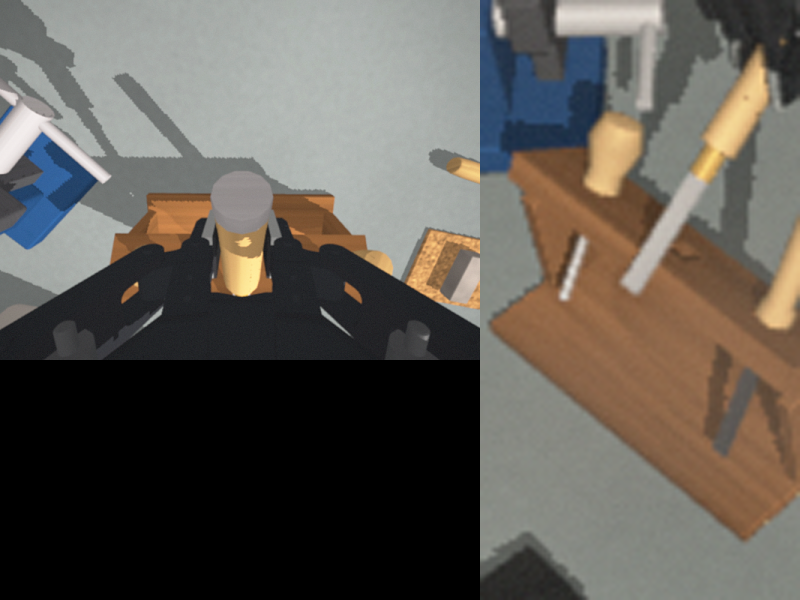

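It works: the wrist view now shows the handle's side at (240,250), and the blade lies over the board edge in the scene crop (640,275). Forces are about 3 N. I continue to level.

Call:
{"fn": "carry_out", "kwargs": {
  "moves": [
    [[4,0,6,0],[8,0,13,0],[11,0,20,0],[14,0,27,0],[17,0,34,0]]
  ]
}}

```text
time: 13.9
position: [0.4471, -0.3398, 0.1831]
ee_rot: [-0.0, -0.103, 0.995, 0.0]
contact_force: [1.5, -0.0, 2.0]
grip_width: 0.0235
grasp_force: 58.6
```

Call:
{"fn": "carry_out", "kwargs": {
  "moves": [
    [[2,0,7,0],[4,0,14,0],[6,0,22,0],[7,0,29,0],[8,0,36,0]]
  ]
}}

```text
time: 14.4
position: [0.4395, -0.3414, 0.1471]
ee_rot: [-0.0, -0.103, 0.995, 0.0]
contact_force: [-0.1, -0.3, 2.1]
grip_width: 0.0244
grasp_force: 58.6
```

Call:
{"fn": "carry_out", "kwargs": {
  "moves": [
    [[0,0,4,0],[0,0,7,0],[0,0,10,0],[0,0,10,0],[0,0,10,0]]
  ]
}}

```text
time: 14.9
position: [0.4397, -0.3413, 0.1379]
ee_rot: [0.0, -0.103, 0.995, -0.0]
contact_force: [-1.1, -0.1, 1.6]
grip_width: 0.0237
grasp_force: 58.7
```

```bash
python3 lev.py | head -3;  python3 -c "
from h import *
import pickle
s,c=cam('wrist'); t=cam('scene')[1]; p=cam('top')[1]; pickle.dump((s,c,t,p),open('d3.pkl','wb'))
# sample scene: predicted pixels of chisel line for theta 80,90,100
G=s['position']+[0,0,.011]; X=np.array([.979,.2026,0])
for th in(80,90,100):
    a=np.radians(th); ax=X*np.sin(a)-np.array([0,0,np.cos(a)])
    print(th,[proj(q,np.array([G+ax*.06,G+ax*.17])).round(1).tolist() for q in(t,p)])
"
```

```text
t 14.9 pos [ 0.4397 -0.3413  0.1379] yhead 1.778 F [-1.1 -0.1  1.6] w 0.0237 g 58.7
G [-143.76207356    3.87490131] lat 0.00019835098633956978
35 [ -62. -116.]
80 [[[254.7, 137.5], [226.6, 165.0]], [[474.7, 256.5], [457.2, 206.4]]]
90 [[[254.1, 135.1], [224.3, 158.6]], [[476.5, 255.5], [461.5, 201.9]]]
100 [[[253.9, 132.3], [223.3, 150.7]], [[478.5, 255.4], [466.8, 199.7]]]
```

Geometry puts it at about 89 degrees. Lift clear and carry it to the stone.

Call:
{"fn": "carry_out", "kwargs": {
  "moves": [
    [[0,0,-8,0],[0,0,-30,0],[0,0,-65,0],[0,0,-100,0],[0,0,-132,0]]
  ]
}}

```text
time: 15.55
position: [0.4395, -0.3413, 0.272]
ee_rot: [0.0, -0.103, 0.995, -0.0]
contact_force: [0.8, -0.3, -1.7]
grip_width: 0.024
grasp_force: 58.9
```

Call:
{"fn": "carry_out", "kwargs": {
  "moves": [
    [[-5,20,-5,0],[-13,58,-5,0],[-22,96,-5,0],[-31,135,-5,0],[-40,175,-5,0]]
  ]
}}

```text
time: 16.05
position: [0.4425, -0.1604, 0.2754]
ee_rot: [0.0, -0.103, 0.995, -0.0]
contact_force: [0.9, 1.0, -1.1]
grip_width: 0.0242
grasp_force: 59.0
```

Call:
{"fn": "carry_out", "kwargs": {
  "moves": [
    [[-9,38,0,0],[-18,76,0,0],[-27,114,0,0],[-34,145,0,0],[-38,165,0,0]]
  ]
}}

```text
time: 16.55
position: [0.4458, 0.0098, 0.2754]
ee_rot: [0.0, -0.104, 0.995, 0.0]
contact_force: [1.2, 0.6, -0.9]
grip_width: 0.0238
grasp_force: 58.9
```

Call:
{"fn": "carry_out", "kwargs": {
  "moves": [
    [[0,2,0,0],[0,3,0,0],[0,3,0,0]]
  ]
}}

```text
time: 16.85
position: [0.4454, 0.0096, 0.275]
ee_rot: [0.0, -0.103, 0.995, -0.0]
contact_force: [0.3, -1.1, -1.4]
grip_width: 0.0236
grasp_force: 59.0
```

```bash
python3 -c "
from h import *
import pickle
togo([.4466,.0102,.26])
s,c=cam('wrist'); t=cam('scene')[1]; p=cam('top')[1]; pickle.dump((s,c,t,p),open('d4.pkl','wb'))
G=s['position']+[0,0,.011]; R=Rt(s); X=-R[:,0]
for th in(90,):
    a=np.radians(th); ax=X*np.sin(a)-np.array([0,0,np.cos(a)])
    print(th,[proj(q,np.array([G-ax*.04,G+ax*.06,G+ax*.17])).round(1).tolist() for q in(t,p)])
im=np.zeros((600,800,3),np.uint8)
f=lambda q,x,y,w,h,k:cv2.resize(q['pixels'][y:y+h,x:x+w],(w*k,h*k),interpolation=cv2.INTER_CUBIC)
im[:600,:400]=f(t,270,150,100,150,4); im[:360,400:]=f(p,230,175,100,90,4)[:, :400]
im[360:,400:720]=cv2.resize(c['pixels'],(320,240),interpolation=cv2.INTER_AREA)
cv2.imwrite('pics/d4.png',im[...,::-1])
"
```

```text
t 16.85 pos [0.4454 0.0096 0.275 ] yhead 1.777 F [ 0.3 -1.1 -1.4] w 0.0236 g 59.0
go [-1.3  0.3 15. ] None
90 [[[362.7, 166.4], [333.9, 193.5], [299.6, 225.6]], [[305.8, 306.0], [292.8, 246.2], [279.1, 183.4]]]
```

View pics/d4.png

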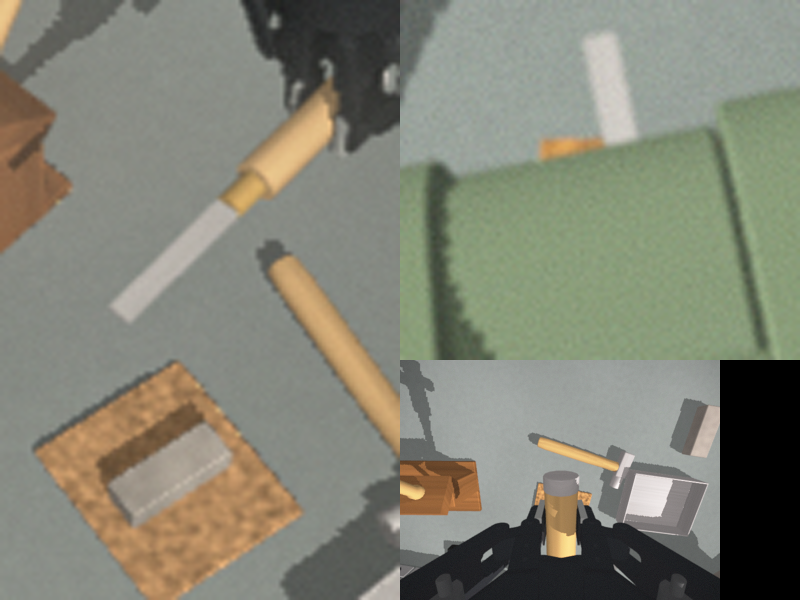

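The last view shows the chisel tip at scene (300.5,227.8) and top (280.2,183.8). The level prediction was (299.6,225.6) and (279.1,183.4), so it is level to about 2 degrees, with its blade middle at about (0.568, 0.035). It is about 27 cm up, and the stone lies flat mid-mat. I check that it is still and hand in.

Call:
{"fn": "carry_out", "kwargs": {
  "moves": [
    [[0,0,0,0],[0,0,0,0],[0,0,0,0],[0,0,0,0],[0,0,0,0]]
  ]
}}

```text
time: 17.5
position: [0.4455, 0.0103, 0.2748]
ee_rot: [-0.0, -0.103, 0.995, -0.0]
contact_force: [-0.3, 0.1, -0.5]
grip_width: 0.0236
grasp_force: 59.0
```

```bash
python3 -c "
from h import *
togo(None); print(abs(robot.observe()['dq']).max()); print(robot.finish_job())"
```

```text
t 17.5 pos [0.4455 0.0103 0.2748] yhead 1.778 F [-0.3  0.1 -0.5] w 0.0236 g 59.0
0.0025879676853581305
the job is handed in; nothing more can be done
None
```

Handed in at 17.5 s: the stone lies flat in the middle of the mat, and the chisel is held still over it, level to about 2 degrees and about 27 cm above the bench; no verdict was returned.

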